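# Press the square peg home

## Task

One of the four wooden pegs in the reclaimed board has a square head: press it gently straight down with the fingertips until it is fully home, its head resting on the board, and keep pressing on it there for about three seconds so that it bites. Then take the hand away. Do not pull the peg up, do not touch the three round-headed pegs, which have to come out again later, and do not disturb the loose things on the board and around it.

Things in the scene. Friction and masses are not known exactly. Their poses are not given: they have to be found in the camera images.
- board: reclaimed, weathered grey wooden board, 160 (x) x 460 (y) x 32 mm thick, lying flat and strapped to the bench, so it cannot move. A steel strap with low bolts crosses it 207 mm either side of the middle, up to 12 mm above its top. Origin: centre of its underside, at bench height; x across the width, y along the length. Four pale wooden pegs, 80 mm or more apart centre to centre, stick up from it
- peg_square_head (a point): centre of the top face of the square-headed peg, the one to press. Head 38 x 38 mm, 10 mm thick, flat on top, its sides along the board's axes; z up. The top face is 19 to 22 mm above the board's top at the start and 10 mm above it when the peg is fully home
- peg_square (a joint): how far the square-headed peg is pushed in, in m, straight down: 0 = head's underside 12 mm clear of the board, 0.012 = fully home, head resting on the board (a hard stop); negative = pulled up. It starts between 0 and 0.003, needs about 4 N to slide, does not spring back, and stays where it is left. Pushing on it with more than 45 N counts as pounding
- peg_round_a_head (a point): centre of the top face of a round-headed peg, not to be touched. Head 40 mm across, 10 mm thick; its top 19 to 22 mm above the board's top
- peg_round_a (a joint): how far this round-headed peg is pushed in, in m (as for the square one); it must stay as it is
- peg_round_b_head (a point): centre of the top face of a round-headed peg, not to be touched. Head 40 mm across, 10 mm thick; its top 19 to 22 mm above the board's top
- peg_round_b (a joint): how far this round-headed peg is pushed in, in m (as for the square one); it must stay as it is
- peg_round_c_head (a point): centre of the top face of a round-headed peg, not to be touched. Head 40 mm across, 10 mm thick; its top 19 to 22 mm above the board's top
- peg_round_c (a joint): how far this round-headed peg is pushed in, in m (as for the square one); it must stay as it is
- dowel: loose plain dowel, 22 mm across and 45 mm tall, standing on the board; bystander. Origin: centre of its underside
- offcut: loose dark wooden offcut, 30 x 45 x 22 mm tall, lying on the board; bystander. Origin: centre of its underside
- hammer: hammer with wooden handle, 280 mm long, lying on the bench between the board and the robot; bystander. Origin: on its underside, x axis along the handle towards the head
- spanner: steel spanner, 170 mm long, lying on the bench beyond the board; bystander. Origin: on its underside, x axis along its length
- oil: white oil bottle, 52 mm across and 110 mm tall, standing beyond the board; bystander. Origin: centre of its underside
- tin: steel tin, 68 mm across and 50 mm tall, standing beyond the board; bystander. Origin: centre of its underside
- tape: black tape measure, 65 x 36 x 62 mm tall, standing on the bench near the board's left (+y) end; bystander. Origin: centre of its underside

How it is judged:
On the way:
1. the square-headed peg is fully home and the fingers keep pressing on it (over 1 N) for 2 s (value of joint peg_square above 0.0105 m and contact force between the fingers and peg_square above 1 N), for 2 s.
At the end, for the whole second after the job is handed in: the square-headed peg is within 1.5 mm of fully home and at rest, the round-headed pegs are within 2 mm and the loose things within 10 mm of where they began (value of joint peg_square above 0.0105 m and linear speed of peg_square below 0.005 m/s and distance of each of peg_round_a_head, peg_round_b_head, peg_round_c_head from where it was at the start of the episode below 0.002 m and distance of each of dowel, offcut, hammer, spanner, oil, tin, tape from where it was at the start of the episode below 0.01 m); the robot touches nothing.
It fails at once if a round-headed peg is touched (over 0.5 N) or moved (over 2 mm) (contact force between any of the fingers, the arm and peg_round_a above 0.5 N or contact force between any of the fingers, the arm and peg_round_b above 0.5 N or contact force between any of the fingers, the arm and peg_round_c above 0.5 N or distance of any of peg_round_a_head, peg_round_b_head, peg_round_c_head from where it was at the start of the episode above 0.002 m).
It fails at once if the square-headed peg is pulled up (value of joint peg_square below -0.003 m).
It fails at once if the square-headed peg is pounded with over 45 N (contact force between any of the fingers, the arm and peg_square above 45 N).
It fails at once if a loose thing is moved by over 10 mm, or lifted (distance of any of dowel, offcut, hammer, spanner, oil, tin, tape from where it was at the start of the episode above 0.01 m).
It fails at once if a standing thing is tipped over 0.2 rad (angle between any of dowel, oil, tin, tape's own z axis and vertical above 0.2 rad).
It also fails if it takes over 35 s, if anything falls off the work surface, if the arm or the gripper's body presses on something with over 40 N, if the wrist force passes 120 N, or if a joint passes its speed limit or range.

## Robot

A 6-joint arm with a two-finger parallel gripper is mounted at the origin on the work surface. World frame = base frame: x ahead of the robot, y to its left, z up, the work surface at z = 0. Lengths are in m, angles in rad, forces in N, time in s.
With the tool pointing down it reaches from about 0.375 to 0.925 m from the base axis. Payload 5.7 kg.
Tool frame: the origin (TCP) lies at the very end of the fingers, on their centre line; the grasp point (between the pads) lies 19 mm behind it (env.grasp_offset is the z of the grasp point in the tool frame, in m); z points along the fingers, y is the line along which they close (so a half turn about z gives the same grasp; the last joint's range is limited). The gripper opens to 85 mm and grips with 20 to 120 N. Pads are 22 mm wide; open, the fingers measure 114 mm over their backs; the gripper's body (76 mm by 85 mm) begins 54 mm behind the grasp point. The pads swing forward as they close: fully open they stand 13 mm farther back than shut.
Start: joints at [-1.366, 0.359, 1.51, -0, 1.272, -0.115], TCP at [0.189, -0.57, 0.196] pointing down, gripper open.
Joint ranges: [-2.97, 2.97], [-1.01, 2.36], [0.21, 2.38], [-0.96, 4.11], [0.2, 2.71], [-2.98, 2.98]. Speed limits (rad/s): [2.39, 2.39, 3.14, 3.14, 3.14, 3.14].

## Interface

Orientations are given as a rotation vector (axis times angle).
In Python, from cell import env gives the robot as it stands.
- The arm moves only by the tool drive_tool, never from a script. Its argument "deltas" is a list of rows, each a list of 2 entries, a list of its own where there are three numbers: the shift along the tool's x, y, z in cm, then the turn about the tool's z in degrees. In form: [[[x, y, z], turn], ...]. A call has 1 to 10 rows; each row shifts and turns the commanded pose from where the row before left it, along the tool's axes as they then stand; what a row does not reach is not made up. A row lasts 1/8 s, in which the tool goes at most 62.5 mm and 10.7 degrees, less where a joint would pass 70% of its speed; a pose out of reach is approached as far as the arm can. A call with a gripper value outside its range is refused whole. "hand" is the finger opening in cm, from 0 to 8.54, set as the call begins (left out, the last holds). The fingers move at their own pace and stop on an object; "force" is the grip in N (left out, the last holds). Time passes only in rows, so rows that do not move let the fingers close. It gives the time, the measured TCP pose, the force, the opening and the grip force at its end, in the units of the state.
- env.observe(): the state, without advancing time (a new reading comes with each control period).
- env.capture(name): name is "scene" or "side" or "wrist"; returns a dict with "img" (480x640x3 uint8, red, green, blue), "fx", "fy", "cx", "cy" (pixels), "view" (4x4, takes a point from world to camera coordinates). Camera axes: x right, y down, z forward; pixel columns grow to the right and rows downward; lengths in m; the calibration is good to about 2 mm. A picture is of the moment at which its call begins. There is no depth.
- env.hand_in(): hands the job in; it is judged then, once.
The state is a dict: "time": time; "q": joint angles; "qvel": joint speeds; "effort": joint torques, N m; "tcp_pos": TCP position; "orientation": TCP orientation; "force": force on the tool from outside, world axes, zero at the start; "torque": the same for the moment, N m; "grip_width": opening from 0.0 (shut) to 1.0 (fully open); "grip_force": force on a finger pad.
Only numpy, scipy, OpenCV 4.12 (cv2) and the standard library are available. Lean on these libraries where they do the work, as an engineer would, in place of code of your own. Each camera call takes 0.05 s, during which the arm holds its last target. There are 200 camera calls.

## Working session

There is one attempt and no reset: what is moved stays moved. The work goes in short steps, Python scripts to look and compute and a tool call to move; the robot and the scene stay as the last step left them, time stands still between calls to the robot, and variables do not carry over. Pictures are saved under pics/ and viewed, at most 10 in all, crops included, and the job is handed in when it is done.

Besides the shell and the picture viewer there is one more tool, called after ">>>" in YAML: its name, and indented under it one key for each argument. drive_tool: Moves the arm, as the interface text tells. Its arguments: {"type":"object","properties":{"deltas":{"type":"array"},"hand":{"type":"number"},"force":{"type":"number"}},"required":["deltas"]}

```bash
mkdir -p pics; python3 - <<'E'
from cell import env
import cv2,pickle
d={}
for n in("scene","side"):
    c=env.capture(n);d[n]=c;cv2.imwrite(f"pics/{n}0.png",c["img"][:,:,::-1])
    print(n,c["fx"],c["cx"],c["cy"],c["view"].round(3).tolist())
pickle.dump(d,open("c0.pkl","wb"))
s=env.observe();print(s)
E
```

```text
scene 588.4977003825308 314.6742421681451 246.06279617810782 [[0.591, 0.807, -0.001, -0.351], [0.482, -0.354, -0.801, -0.218], [-0.647, 0.473, -0.598, 1.453], [0.0, 0.0, 0.0, 1.0]]
side 515.7280530550245 318.49347321066705 231.6237645156547 [[-0.995, -0.097, -0.012, 0.571], [-0.056, 0.672, -0.739, 0.046], [0.08, -0.734, -0.674, 1.13], [0.0, 0.0, 0.0, 1.0]]
{'time': 0.1, 'q': array([-1.36611971e+00,  3.59439578e-01,  1.51129949e+00,  1.21228526e-05,
        1.27253459e+00, -1.15117448e-01]), 'qvel': array([-0.00097397, -0.00043928, -0.00228419,  0.00082517,  0.00057084,
        0.00070882]), 'effort': array([ 2.10513449e-04, -5.28651059e+01, -2.79349977e+01, -3.54669537e-04,
        4.96824738e-03,  1.92517422e-05]), 'tcp_pos': array([ 0.18847341, -0.56892657,  0.19534318]), 'orientation': array([-3.09985998e+00, -4.99920561e-01,  9.99696839e-05]), 'force': array([-0.8775928 , -0.01912989, -0.55355942]), 'torque': array([-0.09851878, -0.07202251, -0.01484331]), 'grip_force': 0.0, 'grip_width': 0.9974512063084121}
```

View pics/scene0.png

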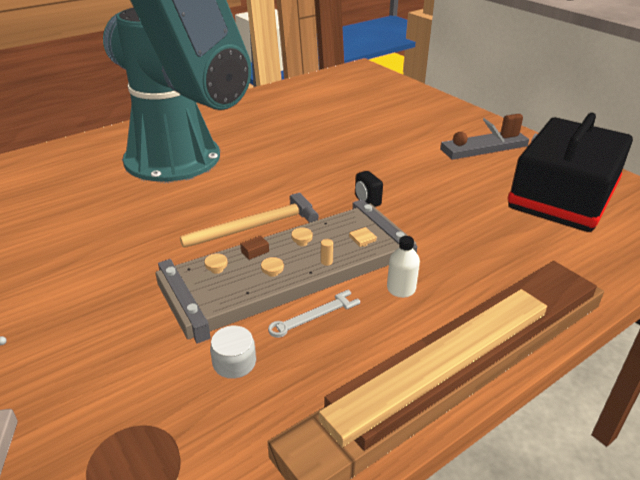

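View pics/side0.png

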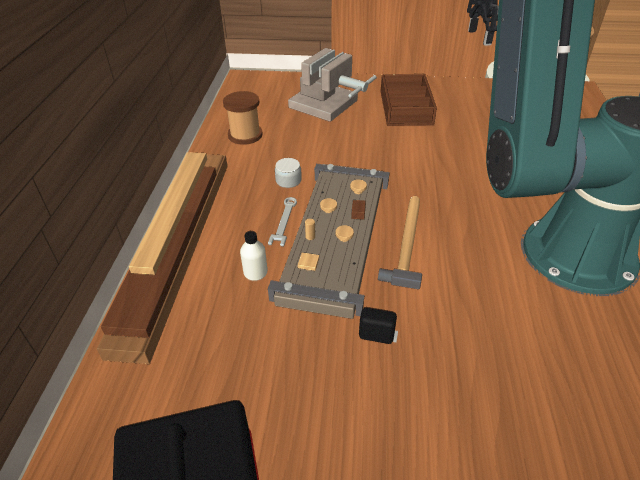

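The square head is at about (363,237) in the scene view and (309,261) in the side view. The dowel is next to it, at (327,252) in scene and (310,230) in side. I'll zoom both for precise corners.

```bash
python3 - <<'E'
import cv2,pickle,numpy as np
d=pickle.load(open("c0.pkl","rb"))
def z(i,x,y):return cv2.resize(i[y:y+75,x:x+100,::-1],None,fx=8,fy=8,interpolation=cv2.INTER_CUBIC)[:600,:400]
a=z(d["scene"]["img"],320,205);b=z(d["side"]["img"],280,225)
cv2.imwrite("pics/z.png",np.hstack([a,b]))
E
```

```text
(no output)
```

View pics/z.png

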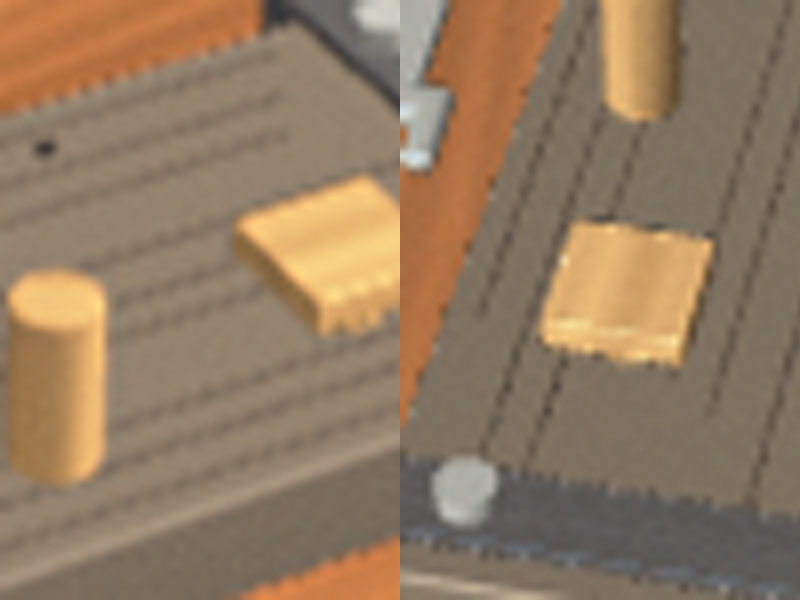

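The square head's top corners in the zoom: scene left (349.6,233.5), back (365.6,227.3), front (360,243.1). In the side view: (301.9,252.8), (319.1,255), (298.1,265.3), (316.3,267.9). Next I triangulate these.

```bash
cat > h.py <<'E'
import numpy as np,cv2
def P(c):return np.array([[c["fx"],0,c["cx"]],[0,c["fy"],c["cy"]],[0,0,1]])@c["view"][:3]
def tri(c1,p1,c2,p2):
    X=cv2.triangulatePoints(P(c1),P(c2),np.array(p1,float).reshape(2,1),np.array(p2,float).reshape(2,1));return (X[:3]/X[3]).ravel()
def onz(c,p,z):
    M=P(c);H=np.c_[M[:,:2],M[:,2]*z+M[:,3]];v=np.linalg.solve(H,[*p,1]);return v[:2]/v[2]
E
python3 - <<'E'
import pickle;from h import *
d=pickle.load(open("c0.pkl","rb"));S,T=d["scene"],d["side"]
for n,a,b in[("sq",(362.8,235.2),(308.9,260.1)),("r1",(216,261),(358,185)),("r2",(272,265),(328,204)),("r3",(302,234),(345,232)),("dowel",(327,242.5),(310,221)),
]:print(n,tri(S,a,T,b).round(4))
for p in[(349.6,233.5),(365.6,227.3),(360,243.1)]:print("S",onz(S,p,.052).round(4))
for p in[(301.9,252.8),(319.1,255),(298.1,265.3),(316.3,267.9)]:print("T",onz(T,p,.052).round(4))
E
```

```text
sq [0.5811 0.1207 0.0494]
r1 [ 0.4905 -0.1398  0.0509]
r2 [ 0.5563 -0.0649  0.0488]
r3 [0.5122 0.0302 0.0505]
dowel [0.5883 0.0304 0.0762]
S [0.5651 0.1019]
S [0.5673 0.1393]
S [0.6    0.0982]
T [0.5974 0.1033]
T [0.5613 0.1067]
T [0.6007 0.1395]
T [0.5634 0.1436]
```

>>> drive_tool:
  deltas:
    - [[0,0,0],8]
    - [[0,0,0],8]
    - [[0,0,0],7.3]
    - [[1.65,-3.6,0],0]
    - [[1.65,-3.6,0],0]
    - [[1.65,-3.6,0],0]
    - [[1.65,-3.6,0],0]
    - [[1.65,-3.6,0],0]
    - [[1.65,-3.6,0],0]
    - [[1.65,-3.6,0],0]
  hand: 0
  force: 20

```text
time: 1.35
tcp_pos: [0.3259, -0.3271, 0.1959]
orientation: [-3.138, 0.137, 0.0]
force: [0.9, -0.3, -0.1]
grip_width: -0.0
grip_force: 0.0
```

>>> drive_tool:
  deltas:
    - [[1.65,-3.6,0],0]
    - [[1.65,-3.6,0],0]
    - [[1.65,-3.6,0],0]
    - [[1.65,-3.6,0],0]
    - [[1.65,-3.6,0],0]
    - [[1.65,-3.6,0],0]
    - [[1.65,-3.6,0],0]
    - [[1.65,-3.6,0],0]
    - [[1.65,-3.6,0],0]
    - [[0,0,0],0]

```text
time: 2.6
tcp_pos: [0.5024, -0.0166, 0.1958]
orientation: [-3.138, 0.131, 0.0]
force: [-0.6, 0.2, -0.4]
grip_width: 0.0
grip_force: 0.0
```

```bash
python3 - <<'E'
from cell import env
import cv2,pickle
s=env.observe();print(s["time"],s["tcp_pos"],s["orientation"],s["force"],s["grip_width"])
c=env.capture("wrist");pickle.dump(c,open("w1.pkl","wb"));cv2.imwrite("pics/w1.png",c["img"][:,:,::-1])
E
```

```text
2.6 [ 0.5023772  -0.01663739  0.19582127] [-3.13814141e+00  1.31297900e-01  7.97352184e-05] [-0.55199139  0.23379195 -0.42264258] 2.7465550665202282e-05
```

View pics/w1.png

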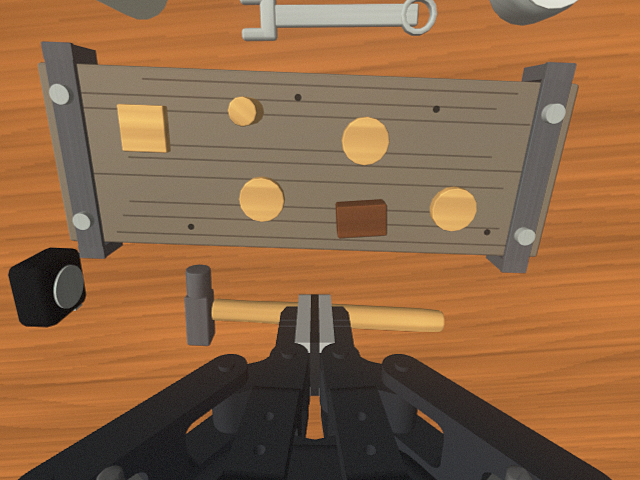

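The wrist view shows the square head's top at about (142,128), aligned with the tool. Its corners are (117,105), (164,106), (167,152) and (121,150). I'll move above it and take a second view.

>>> drive_tool:
  deltas:
    - [[1.7,-3.6,0],0]
    - [[1.7,-3.6,0],0]
    - [[1.7,-3.6,0],0]
    - [[1.6,-3.5,0],0]
    - [[0,0,3],0]
    - [[0,0,3],0]
    - [[0,0,0],0]
    - [[0,0,0],0]

```text
time: 3.65
tcp_pos: [0.5811, 0.1172, 0.137]
orientation: [3.139, -0.138, 0.001]
force: [-0.3, 0.2, -0.1]
grip_width: 0.0
grip_force: 0.0
```

```bash
python3 - <<'E'
from cell import env
import cv2,pickle
from h import *
w1=pickle.load(open("w1.pkl","rb"));print(onz(w1,(142,128),.051))
s=env.observe();print(s["time"],s["tcp_pos"],s["orientation"],s["force"],s["grip_width"])
c=env.capture("wrist");pickle.dump(c,open("w2.pkl","wb"));cv2.imwrite("pics/w2.png",c["img"][:,:,::-1])
E
```

```text
[0.58321909 0.12030921]
3.65 [0.58113157 0.11715716 0.13697917] [ 3.13852208e+00 -1.37854557e-01  9.79094156e-04] [-0.32268842  0.16652507 -0.09170262] 0.00021551325734887896
```

View pics/w2.png

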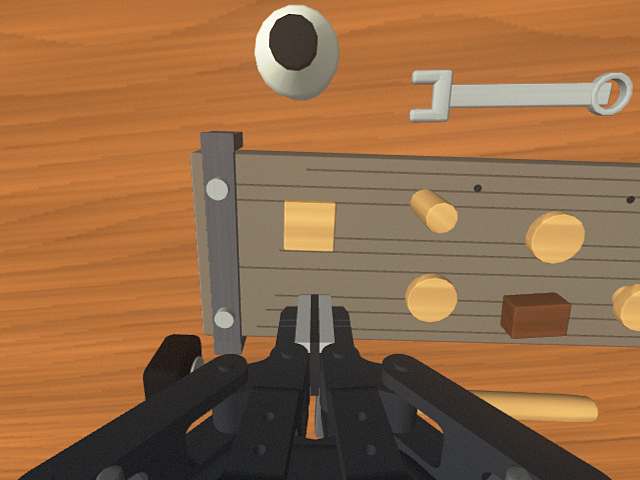

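The square head's top is centred at about (309,226), with the fingertips just nearer the robot in the image because of the tilted view. I'll triangulate from the two wrist views.

```bash
python3 - <<'E'
import pickle
from h import *
w1=pickle.load(open("w1.pkl","rb"));w2=pickle.load(open("w2.pkl","rb"))
print(tri(w1,(142,128),w2,(309,226)),onz(w2,(309,226),.051))
for p in[(284,201),(335,202),(333,252),(284,250)]:print(onz(w2,p,.051))
print(w2["view"].round(3))
E
```

```text
[0.58328591 0.12069684 0.04996948] [0.58370093 0.12059065]
[0.60423792 0.13689409]
[0.60023362 0.10008704]
[0.56144681 0.1043328 ]
[0.56635148 0.14126804]
[[-0.088 -0.996 -0.     0.168]
 [-0.941  0.083  0.328  0.515]
 [-0.327  0.029 -0.945  0.512]
 [ 0.     0.     0.     1.   ]]
```

>>> drive_tool:
  deltas:
    - [[0.2,-0.35,1],0]
    - [[0,0,2],0]
    - [[0,0,2],0]
    - [[0,0,1.5],0]
    - [[0,0,0.5],0]
    - [[0,0,0.3],0]
    - [[0,0,0],0]
    - [[0,0,0],0]

```text
time: 4.7
tcp_pos: [0.5835, 0.1214, 0.0637]
orientation: [-3.138, 0.136, -0.002]
force: [-0.0, 0.4, 0.0]
grip_width: -0.0
grip_force: 0.0
```

>>> drive_tool:
  deltas:
    - [[0,0,0.2],0]
    - [[0,0,0.2],0]
    - [[0,0,0.2],0]
    - [[0,0,0.2],0]
    - [[0,0,0.1],0]
    - [[0,0,0.1],0]
    - [[0,0,0.1],0]
    - [[0,0,0.1],0]

```text
time: 5.7
tcp_pos: [0.5831, 0.1214, 0.0511]
orientation: [-3.139, 0.136, -0.0]
force: [-1.1, 0.5, -0.3]
grip_width: 0.003
grip_force: 0.0
```

>>> drive_tool:
  deltas:
    - [[0,0,0.1],0]
    - [[0,0,0.1],0]
    - [[0,0,0.1],0]
    - [[0,0,0.1],0]

```text
time: 6.2
tcp_pos: [0.583, 0.1214, 0.0471]
orientation: [-3.139, 0.136, 0.0]
force: [-0.8, 0.4, 0.5]
grip_width: 0.001
grip_force: 0.0
```

>>> drive_tool:
  deltas:
    - [[0,0,0.1],0]
    - [[0,0,0.1],0]

```text
time: 6.45
tcp_pos: [0.583, 0.1214, 0.045]
orientation: [-3.139, 0.136, 0.0]
force: [-0.1, -0.7, 0.4]
grip_width: -0.007
grip_force: 0.0
```

```bash
python3 - <<'E'
from cell import env
import cv2,numpy as np
s=env.observe();print(s["tcp_pos"],s["force"],s["torque"])
z=lambda i,x,y:cv2.resize(i[y:y+75,x:x+100,::-1],None,fx=8,fy=8,interpolation=cv2.INTER_CUBIC)[:600,:400]
a=z(env.capture("scene")["img"],340,195);b=z(env.capture("side")["img"],280,225)
cv2.imwrite("pics/z2.png",np.hstack([a,b]))
E
```

```text
[0.58301828 0.12135207 0.04504225] [-0.06295044 -0.65074266  0.44723362] [0.02210562 0.01012309 0.04865777]
```

View pics/z2.png

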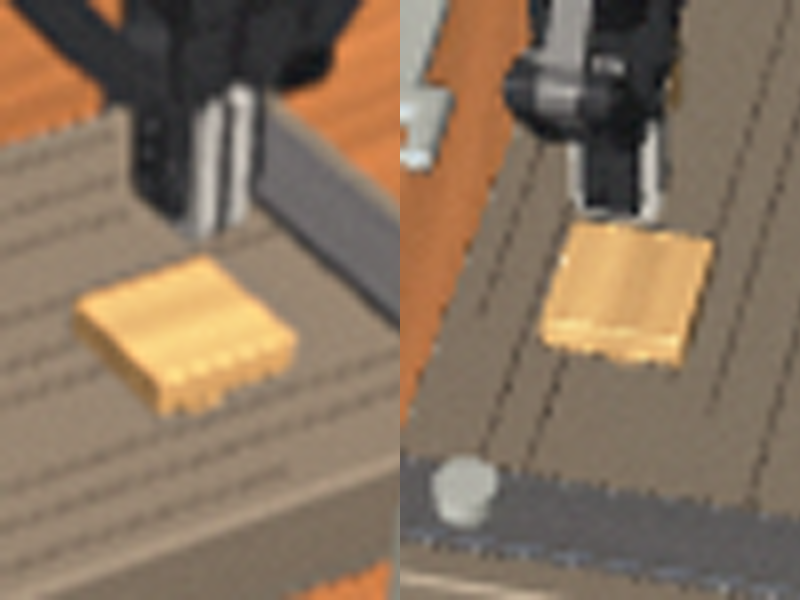

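The fingertips show above the head and not yet in contact, at scene (365.6,224.6) and side (306.9,251.9). I'll triangulate them in the same frame as the head.

```bash
python3 - <<'E'
import pickle;from h import *
d=pickle.load(open("c0.pkl","rb"));S,T=d["scene"],d["side"]
print(tri(S,(365.6,224.6),T,(306.9,251.9)))
def pr(c,X):
    v=P(c)@[*X,1];return (v[:2]/v[2]).round(1)
for z in(.045,.055,.065):print(z,pr(S,(.583,.1214,z)),pr(T,(.583,.1214,z)))
E
```

```text
[0.58443419 0.12291817 0.07466815]
0.045 [363.5 237.4] [307.9 261.8]
0.055 [363.8 233.1] [307.8 258.4]
0.065 [364.1 228.7] [307.7 254.9]
```

Despite the reported TCP z, the images put the tips about 20 mm above the head. I'll go on down in small steps and watch the force.

>>> drive_tool:
  deltas:
    - [[0,0,0.1],0]
    - [[0,0,0.1],0]
    - [[0,0,0.1],0]
    - [[0,0,0.1],0]

```text
time: 7.05
tcp_pos: [0.583, 0.1214, 0.0411]
orientation: [-3.139, 0.136, 0.0]
force: [0.5, -0.4, -0.0]
grip_width: -0.002
grip_force: 0.0
```

>>> drive_tool:
  deltas:
    - [[0,0,0.1],0]
    - [[0,0,0.1],0]
    - [[0,0,0.1],0]
    - [[0,0,0.1],0]

```text
time: 7.55
tcp_pos: [0.583, 0.1214, 0.0371]
orientation: [-3.139, 0.136, 0.0]
force: [0.5, 0.8, 0.5]
grip_width: -0.001
grip_force: 0.0
```

>>> drive_tool:
  deltas:
    - [[0,0,0.1],0]
    - [[0,0,0.1],0]
    - [[0,0,0.1],0]
    - [[0,0,0.1],0]

```text
time: 8.05
tcp_pos: [0.583, 0.1214, 0.0331]
orientation: [-3.139, 0.136, 0.0]
force: [1.5, 0.9, -0.1]
grip_width: 0.002
grip_force: 0.0
```

```bash
python3 - <<'E'
from cell import env
import cv2,numpy as np
s=env.observe();print(s["tcp_pos"],s["force"],s["torque"])
z=lambda i,x,y:cv2.resize(i[y:y+75,x:x+100,::-1],None,fx=8,fy=8,interpolation=cv2.INTER_CUBIC)[:600,:400]
a=z(env.capture("scene")["img"],340,195);b=z(env.capture("side")["img"],280,225)
cv2.imwrite("pics/z3.png",np.hstack([a,b]))
E
```

```text
[0.58301184 0.12136085 0.03305394] [ 1.53459084  0.9394527  -0.08954478] [-0.04372187 -0.00181653 -0.0260946 ]
```

View pics/z3.png

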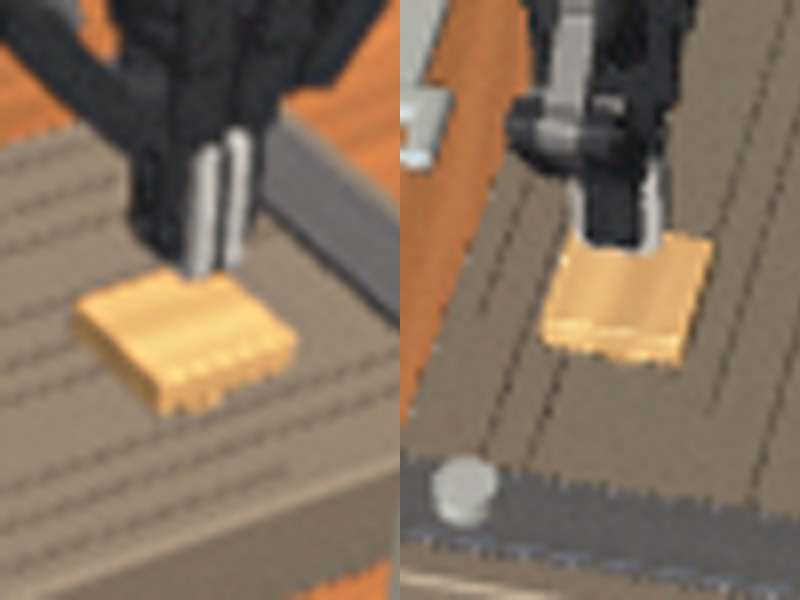

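The tips are still clear of the head by about 12 mm and well centred on it, perhaps 2–3 mm too far in +x. I'll nudge back and carry on down.

>>> drive_tool:
  deltas:
    - [[-0.15,0,0],0]
    - [[0,0,0.1],0]
    - [[0,0,0.1],0]
    - [[0,0,0.1],0]
    - [[0,0,0.1],0]
    - [[0,0,0.1],0]
    - [[0,0,0.1],0]

```text
time: 9.02
tcp_pos: [0.5816, 0.1215, 0.0271]
orientation: [-3.139, 0.136, -0.0]
force: [-0.4, 0.1, 1.3]
grip_width: -0.003
grip_force: 0.0
```

>>> drive_tool:
  deltas:
    - [[0,0,0.1],0]
    - [[0,0,0.1],0]
    - [[0,0,0.1],0]
    - [[0,0,0.1],0]

```text
time: 9.52
tcp_pos: [0.5816, 0.1215, 0.0231]
orientation: [-3.139, 0.136, -0.0]
force: [0.2, -0.2, 0.1]
grip_width: 0.003
grip_force: 0.0
```

>>> drive_tool:
  deltas:
    - [[0,0,0.1],0]
    - [[0,0,0.1],0]

```text
time: 9.78
tcp_pos: [0.5815, 0.1215, 0.0211]
orientation: [-3.139, 0.136, 0.0]
force: [-0.1, 0.1, -1.0]
grip_width: 0.002
grip_force: 0.0
```

>>> drive_tool:
  deltas:
    - [[0,0,0.1],0]
    - [[0,0,0.1],0]

```text
time: 10.02
tcp_pos: [0.5815, 0.1215, 0.019]
orientation: [-3.139, 0.136, 0.0]
force: [-0.4, 0.3, -0.0]
grip_width: -0.001
grip_force: 0.0
```

```bash
python3 - <<'E'
from cell import env
import cv2,numpy as np
s=env.observe();print(s["tcp_pos"],s["force"],s["torque"])
z=lambda i,x,y:cv2.resize(i[y:y+75,x:x+100,::-1],None,fx=8,fy=8,interpolation=cv2.INTER_CUBIC)[:600,:400]
a=z(env.capture("scene")["img"],340,195);b=z(env.capture("side")["img"],280,225)
cv2.imwrite("pics/z4.png",np.hstack([a,b]))
E
```

```text
[0.58151401 0.12148543 0.01904812] [-0.41711944  0.333106   -0.01307727] [ 0.00650578  0.02295772 -0.00882451]
```

View pics/z4.png

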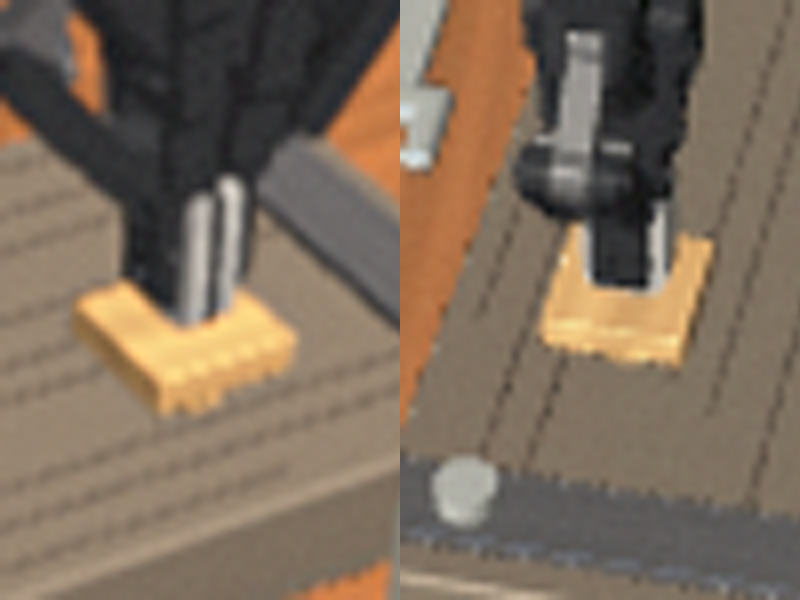

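The tips are centred over the head and close to its top at scene (195,322) and side (627,288) in the zoom. The head has not moved. I'll continue in 1 mm steps.

>>> drive_tool:
  deltas:
    - [[0,0,0.1],0]
    - [[0,0,0.1],0]

```text
time: 10.38
tcp_pos: [0.5815, 0.1215, 0.0171]
orientation: [-3.139, 0.136, 0.0]
force: [0.1, 0.2, 0.4]
grip_width: 0.004
grip_force: 0.0
```

>>> drive_tool:
  deltas:
    - [[0,0,0.1],0]
    - [[0,0,0.1],0]

```text
time: 10.62
tcp_pos: [0.5816, 0.1215, 0.0154]
orientation: [-3.139, 0.136, -0.0]
force: [-1.3, -0.6, 4.5]
grip_width: 0.001
grip_force: 1.9
```

>>> drive_tool:
  deltas:
    - [[0,0,0.1],0]
    - [[0,0,0.1],0]

```text
time: 10.88
tcp_pos: [0.5816, 0.1215, 0.0132]
orientation: [-3.139, 0.136, -0.0]
force: [-1.7, -0.2, 4.8]
grip_width: -0.001
grip_force: 1.9
```

>>> drive_tool:
  deltas:
    - [[0,0,0.1],0]
    - [[0,0,0.1],0]
    - [[0,0,0.1],0]
    - [[0,0,0.1],0]

```text
time: 11.38
tcp_pos: [0.5816, 0.1215, 0.0091]
orientation: [-3.139, 0.136, -0.0]
force: [-0.6, 0.1, 4.3]
grip_width: 0.0
grip_force: 1.9
```

>>> drive_tool:
  deltas:
    - [[0,0,0.1],0]
    - [[0,0,0.1],0]

```text
time: 11.62
tcp_pos: [0.5815, 0.1215, 0.0071]
orientation: [-3.139, 0.136, 0.0]
force: [-0.7, 0.3, 4.6]
grip_width: -0.0
grip_force: 1.9
```

>>> drive_tool:
  deltas:
    - [[0,0,0.1],0]

```text
time: 11.75
tcp_pos: [0.5816, 0.1215, 0.0068]
orientation: [-3.138, 0.136, -0.0]
force: [-3.9, -0.4, 17.0]
grip_width: 0.003
grip_force: 8.5
```

The force jumped to 17 N, so this is the hard stop. I'll hold here.

>>> drive_tool:
  deltas:
    - [[0,0,0],0]
    - [[0,0,0],0]

```text
time: 12.0
tcp_pos: [0.5816, 0.1215, 0.0068]
orientation: [-3.139, 0.136, -0.0]
force: [-3.7, -0.6, 10.2]
grip_width: -0.002
grip_force: 5.0
```

>>> drive_tool:
  deltas:
    - [[0,0,0],0]
    - [[0,0,0],0]
    - [[0,0,0],0]
    - [[0,0,0],0]
    - [[0,0,0],0]
    - [[0,0,0],0]
    - [[0,0,0],0]
    - [[0,0,0],0]
    - [[0,0,0],0]
    - [[0,0,0],0]

```text
time: 13.25
tcp_pos: [0.5816, 0.1215, 0.0068]
orientation: [-3.138, 0.136, -0.0]
force: [-3.1, 0.3, 11.0]
grip_width: -0.001
grip_force: 5.0
```

>>> drive_tool:
  deltas:
    - [[0,0,0],0]
    - [[0,0,0],0]
    - [[0,0,0],0]
    - [[0,0,0],0]
    - [[0,0,0],0]
    - [[0,0,0],0]
    - [[0,0,0],0]
    - [[0,0,0],0]
    - [[0,0,0],0]
    - [[0,0,0],0]

```text
time: 14.5
tcp_pos: [0.5816, 0.1215, 0.0068]
orientation: [-3.139, 0.136, -0.0]
force: [-2.7, 0.0, 11.2]
grip_width: -0.001
grip_force: 5.0
```

```bash
python3 - <<'E'
from cell import env
import cv2,numpy as np
s=env.observe();print(s["tcp_pos"],s["force"],s["torque"])
z=lambda i,x,y:cv2.resize(i[y:y+75,x:x+100,::-1],None,fx=8,fy=8,interpolation=cv2.INTER_CUBIC)[:600,:400]
a=z(env.capture("scene")["img"],340,195);b=z(env.capture("side")["img"],280,225)
cv2.imwrite("pics/z5.png",np.hstack([a,b]))
E
```

```text
[0.58158349 0.12149749 0.00678185] [-2.68562222  0.01946236 11.1963216 ] [-0.03761273  0.42897315  0.01248226]
```

View pics/z5.png

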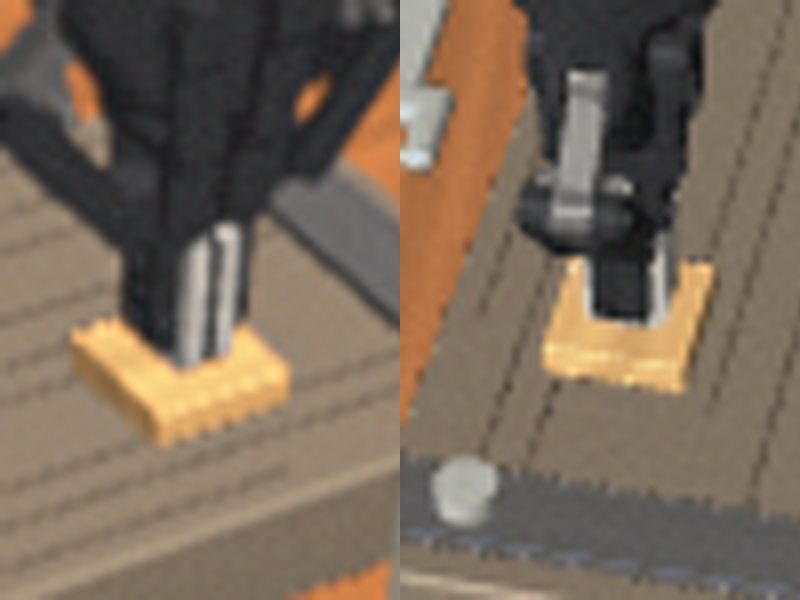

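The head now sits flat on the board, with its top about 30 zoomed pixels lower and no gap underneath. I'll hold briefly and then lift straight up.

>>> drive_tool:
  deltas:
    - [[0,0,0],0]
    - [[0,0,0],0]
    - [[0,0,0],0]
    - [[0,0,0],0]
    - [[0,0,0],0]
    - [[0,0,0],0]
    - [[0,0,0],0]
    - [[0,0,0],0]

```text
time: 15.6
tcp_pos: [0.5816, 0.1215, 0.0068]
orientation: [-3.139, 0.136, -0.0]
force: [-2.6, -0.5, 9.3]
grip_width: -0.002
grip_force: 5.0
```

>>> drive_tool:
  deltas:
    - [[0,0,-0.3],0]
    - [[0,0,-0.5],0]
    - [[0,0,-1],0]
    - [[0,0,-2],0]
    - [[0,0,-3],0]
    - [[0,0,-3],0]
    - [[0,0,-3],0]
    - [[0,0,-2],0]
    - [[0,0,0],0]
    - [[0,0,0],0]

```text
time: 16.85
tcp_pos: [0.5809, 0.1214, 0.1535]
orientation: [3.139, -0.136, -0.001]
force: [-0.0, 0.6, -0.0]
grip_width: -0.005
grip_force: 0.0
```

```bash
python3 - <<'E'
from cell import env
import cv2
s=env.observe();print(s["time"],s["tcp_pos"],s["force"])
c=env.capture("side");cv2.imwrite("pics/end.png",c["img"][140:350,220:430,::-1].repeat(2,0).repeat(2,1))
E
```

```text
16.85 [0.580945   0.12140292 0.15352947] [-0.00994097  0.63410608 -0.02446225]
```

View pics/end.png

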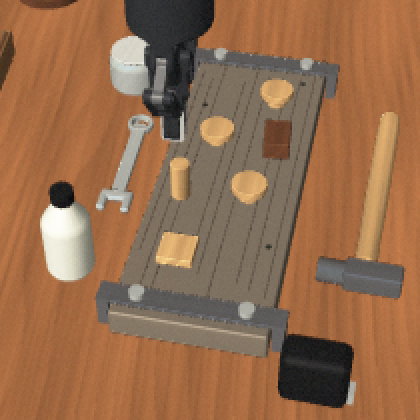

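The square peg is flush on the board at crop (177,249), everything else is in place, and the hand is clear.

```bash
python3 -c "
from cell import env
print(env.hand_in())"
```

```text
the job is handed in; nothing more can be done
None
```

The square-headed peg was pressed fully home and held at about 10 N for nearly 4 s, then the hand was lifted clear; in the last picture nothing else had visibly moved, and the job is handed in (no verdict was returned).

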